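Fit the guard plate and rock the tight locating block out of the specimen nest

TASK

Lower the loose guard plate over the two dowel pins of the specimen nest, with the locating block standing up through its window, until the plate lies flush; it goes on first because its window stops the block from being cocked over too far. Then rock the tight block side to side, from one sprung jaw to the other, easing it up until it comes free: a straight pull only lifts the nest, which must stay standing where it is; leave the other things on the bench where they are. Finish while still holding the block upright and still, just clear (about 15 mm) above the plate's window and touching neither plate nor nest.

Things in the scene. Friction and masses are not known exactly. Their poses are not given: they have to be found in the camera images.
- nest: Specimen nest: aluminium fixture 130 x 130 mm, top face 36 mm above the bench, 2.1 kg, standing loose on four rubber feet. Origin: centre of its underside, on the bench; z up; x along the line through the two dowel pins; y across, from jaw to jaw. A channel 35 mm wide in x, its floor at z = 14 mm, crosses the middle and holds two sprung steel jaws.
- pin_near (a point): Tip of the dowel pin at x = -42 mm, y = 0 in the nest frame. Both pins are 10 mm thick and stand 16 mm above the nest's top face; their upper 5 mm taper.
- pin_far (a point): Tip of the other dowel pin, at x = +42 mm, y = 0 in the nest frame.
- jaw_line (a point): Point in the middle between the jaw noses, 30 mm above the nest's origin. The noses touch the block's +y and -y faces here, pushed by springs of about 30 N, so friction holds the block with about 18 N a side: pulled straight up it takes the nest along. Turned about this x axis 3 to 6 degrees each way, one face slides up while the other stays, so each swing walks it up 2 to 4 mm.
- block: Locating block: steel bar 32 (x) x 36 (y) x 70 mm tall, 0.5 kg. Origin: centre of its underside; z up, axes parallel to the nest's at the start. It stands on the channel floor in the middle of the nest: foot at z = 14 mm, top at 84 mm in the nest frame. Its y faces rub on the jaws until it has risen about 17 mm, then it is free. Grasp it across its 36 mm width, above the plate, with a firm grip.
- block_top (a point): Centre of the locating block's top face (a black hole), 70 mm above its origin; 36 mm above the plate's upper face while the block is seated and the plate is on.
- plate: Guard plate: bare steel, 116 (x) x 56 (y) x 12 mm, 0.4 kg, flat on the bench. Origin: centre of its underside; z up. Two 11 mm through holes at x = +42 and -42 mm, y = 0, fit the pins, either way round. Grasp it across its 56 mm width at the middle, by the upper part of its edges. On the nest it lies flat on the top face: origin at z = 36 mm, upper face at z = 48 mm in the nest frame.
- window (a point): Centre of the plate's window in its upper face, 12 mm above the plate's origin. The window is 40 (x) x 44 (y) mm and passes the block with 4 mm to spare all round, so that the seated block can lean about 7 degrees.
- mount_low: Bystander: black resin specimen puck, 30 mm across, 16 mm high; origin at the centre of its underside.
- mount_tall: Bystander: black resin specimen puck, 30 mm across, 19 mm high; origin at the centre of its underside.
- lens_case: Bystander: cream screw-cap lens case with a black cap, 39 mm across, 60 mm high; origin at the centre of its underside.
- microscope: Furniture, fixed: tall white inverted microscope to the left of the work, with eyepieces that overhang towards the robot. Origin: middle of its foot, on the bench. Swing the arm past it drawn back. (Behind the work to the right stands a printer with a low paper tray, its edge at about x = 0.51 m, 17 to 28 mm above the bench.)
- gauge_pin: Bystander: steel gauge pin standing on end, 12 mm across, 36 mm high; origin at the centre of its underside.
Not all that is in view belongs to the job. What is shaped like the block but brown or turquoise is not meant.

How it is judged:
On the way, in this order (a step that is already met when the one before it is completed fails the run):
1. the guard plate lies flush on the nest over both pins, with the block still seated in its window (z of plate in the frame of nest between 0.034 and 0.038 m and horizontal distance between plate and nest below 0.003 m and angle between the z axis of plate and the z axis of nest, either way round below 0.03 rad and z of block in the frame of nest below 0.018 m), for 0.2 s.
2. the block, still between the jaws, is rocked over towards the jaw on the nest's +y side (by at least 1.7 degrees; leaning the other way before this does no harm) (z of block in the frame of nest below 0.032 m and angle between block's own z axis and vertical above 0.03 rad and y of block_top in the frame of nest above 0.001 m), for 0.02 s.
3. the block, still between the jaws, is rocked over towards the jaw on the -y side (z of block in the frame of nest below 0.032 m and angle between block's own z axis and vertical above 0.03 rad and y of block_top in the frame of nest below -0.001 m), for 0.02 s.
At the end, for the whole second after the job is handed in: The plate lies flush on the nest (within 2 mm in height, 3 mm sideways); the fingers hold the block upright (within 7 degrees) and still, its foot 3 to 35 mm above the plate's upper face and within 20 mm of the middle of the window, touching neither plate nor nest; the nest stands flat on the bench (z of plate in the frame of nest between 0.034 and 0.038 m and horizontal distance between plate and nest below 0.003 m and angle between the z axis of plate and the z axis of nest, either way round below 0.03 rad and z of block in the frame of nest between 0.051 and 0.083 m and horizontal distance between block and nest below 0.02 m and angle between block's own z axis and vertical below 0.12 rad and linear speed of block below 0.02 m/s and contact force between the fingers and block above 2 N and contact force between block and nest below 0.2 N and contact force between block and plate below 0.2 N and height (world z) of nest below 0.003 m and angle between nest's own z axis and vertical below 0.02 rad); the arm keeps its last pose, push and grip.
It fails at once if the plate is dropped (falls freely at over 0.6 m/s) (linear speed of plate above 0.6 m/s and contact force between the fingers and plate below 0.1 N).
It fails at once if the nest is lifted off the bench, tipped or pushed away (more than 4 mm up, 3 degrees, 30 mm) (height (world z) of nest above 0.004 m or angle between nest's own z axis and vertical above 0.052 rad or distance of nest from where it was at the start of the episode above 0.03 m).
It fails at once if a bystander is moved more than 20 mm (distance of any of mount_low, mount_tall, lens_case, gauge_pin from where it was at the start of the episode above 0.02 m).
It also fails if it takes over 61 s, if anything falls off the work surface, if the arm or the gripper's body presses on something with over 40 N, if the wrist force passes 120 N, or if a joint passes its speed limit or range.

ROBOT

A 7-joint arm with a two-finger parallel gripper is mounted at the origin on a cart in front of the work surface, level with it; the furniture and walls round the work are solid. World frame = base frame: x ahead of the robot, y to its left, z up, the work surface at z = 0. Lengths are in m, angles in rad, forces in N, time in s.
With the tool pointing down it reaches from about 0.425 to 0.8 m from the base axis. Payload 8.3 kg.
Tool frame: the origin (TCP) lies at the very end of the fingers, on their centre line; the grasp point (between the pads) lies 19 mm behind it; z points along the fingers, y is the line along which they close (so a half turn about z gives the same grasp; the last joint's range is limited). The gripper opens to 85 mm and grips with 20 to 120 N. Pads are 22 mm wide; open, the fingers measure 114 mm over their backs; the gripper's body (76 mm by 85 mm) begins 54 mm behind the grasp point. The pads swing forward as they close: fully open they stand 13 mm farther back than shut.
Start: joints at [-0.063, 0.383, 0.016, 1.37, -0.006, 1.388, -0.046], TCP at [0.625, 0, 0.231] pointing down, gripper open.
Joint ranges: [-2.95, 2.95], [-0.25, 2.06], [-1.52, 1.56], [0.18, 2.33], [-1.44, 4.58], [0.02, 2.06], [-3.01, 3.01]. Speed limits (rad/s): [2.39, 2.39, 3.01, 3.01, 3.14, 3.14, 3.14].

INTERFACE

Orientations are given as a unit quaternion [w, x, y, z].
In Python, from bench import arm gives the robot as it stands.
- The arm moves only by the tool servo_tool, never from a script. Its argument "rows" is one flat list of numbers, 4 for each row, row after row: the shift along the tool's x, y, z in mm, then the turn about the tool's z in degrees. A call has exactly 8 rows; each row shifts and turns the commanded pose from where the row before left it, along the tool's axes as they then stand; what a row does not reach is not made up. A row lasts 1/12 s, in which the tool goes at most 41.7 mm and 7.16 degrees, less where a joint would pass 70% of its speed; a pose out of reach is approached as far as the arm can. A call with a gripper value outside its range is refused whole. "hand" is the closure, from 0 (fully open) to 1 (shut), set as the call begins (left out, the last holds). The fingers move at their own pace and stop on an object; "grip_force" is the grip in N (left out, the last holds). Time passes only in rows, so rows that do not move let the fingers close, or fill a call up. It gives the time, the measured TCP pose, the force, the opening and the grip force at its end, in the units of the state.
- arm.state(): the state, without advancing time (a new reading comes with each control period).
- arm.grab_frame(name): name is "scene" or "side" or "wrist"; returns a dict with "frame" (480x640x3 uint8, red, green, blue), "vfov" (degrees; the focal length in pixels is half the picture's height over the tangent of half this angle, whatever the lens; pixels are square), "cx", "cy" (the principal point, pixels), "origin" and "orientation" of the camera in the world; the wrist camera has in their place "tool_from_camera" (4x4, takes a point from camera to tool coordinates, whose origin is the TCP and whose axes are the flange's). Camera axes: x right, y down, z forward; pixel columns grow to the right and rows downward; lengths in m; the calibration is good to about 2 mm. A picture is of the moment at which its call begins: read the wrist's pose just before it. There is no depth.
- arm.job_done(): hands the job in; it is judged then, once.
Trained networks look in a picture, given as the dict that the camera call returned (one of the last four; its "shot" number tells which), for a name from the list of things; names that differ only in an ending like _2 or _b are one class to them, and where a whole thing is asked for, a point or a joint stands for the part that bears it (a point fixed in the world has none). Each returns a list of dicts, best first, with "conf" (0 to 1); they miss things now and then, are a little off and sometimes report something else, mostly with a low value. They report only what shows in the picture. A call takes as long as a camera call. They do not tell look-alikes from the thing itself.
- arm.find_in(picture, label): "location" ([column, row] as shares, 0 to 1, of the picture: columns of its width, rows of its height, amid what is visible of it).
- arm.outline_of(picture, label): "mask" (480x640 bool, what is visible of it) and "location" ([column, row] as shares, 0 to 1, of the picture: columns of its width, rows of its height, amid what is visible of it).
The state is a dict: "time": time; "q": joint angles; "qd": joint speeds; "joint_torque": joint torques, N m; "position": TCP position; "ee_rot": TCP orientation; "force": force on the tool from outside, world axes, zero at the start; "wrist_torque": the same for the moment, N m; "opening": finger opening in m; "grip_force": force on a finger pad.
Only numpy, scipy, OpenCV 4.12 (cv2) and the standard library are available. Lean on these libraries where they do the work, as an engineer would, in place of code of your own. Each camera call takes 0.05 s, during which the arm holds its last target. There are 200 camera calls.

## Working session

There is one attempt and no reset: what is moved stays moved. The work goes in short steps, Python scripts to look and compute and a tool call to move; the robot and the scene stay as the last step left them, time stands still between calls to the robot, and variables do not carry over. Pictures are saved under pics/ and viewed, at most 10 in all, crops included, and the job is handed in when it is done.

Besides the shell and the picture viewer there is one more tool, called after "Emit:" by a JSON object that holds its "op" and its "data". servo_tool: Moves the arm, as the interface text tells. Its arguments: {"type":"object","properties":{"rows":{"type":"array"},"hand":{"type":"number"},"grip_force":{"type":"number"}},"required":["rows"]}

```bash
mkdir -p pics
cat > h.py <<'E'
import numpy as np, cv2
from scipy.spatial.transform import Rotation as R
from bench import arm
def quat(q): return R.from_quat([q[1],q[2],q[3],q[0]])
def cam(name):
    s=arm.state(); p=arm.grab_frame(name)
    if name=="wrist":
        T=np.array(p["tool_from_camera"]); Rt=quat(s["ee_rot"]).as_matrix()
        p["Rw"]=Rt@T[:3,:3]; p["o"]=Rt@T[:3,3]+np.array(s["position"])
    else:
        p["Rw"]=quat(p["orientation"]).as_matrix(); p["o"]=np.array(p["origin"])
    p["f"]=240/np.tan(np.radians(p["vfov"])/2)
    return p
def atz(p,u,v,z):
    d=p["Rw"]@np.array([(u-p["cx"])/p["f"],(v-p["cy"])/p["f"],1]); 
    return p["o"]+d*(z-p["o"][2])/d[2]
def proj(p,X):
    c=p["Rw"].T@(np.array(X)-p["o"]); return np.array([p["cx"]+p["f"]*c[0]/c[2],p["cy"]+p["f"]*c[1]/c[2]])
def save(p,n): cv2.imwrite("pics/"+n+".png",p["frame"][:,:,::-1])
E
python3 - <<'E'
from h import *
s=arm.state(); print({k:np.round(v,3) for k,v in s.items()})
Z=dict(pin_near=.052,pin_far=.052,block_top=.084,window=.012,mount_low=.016,mount_tall=.019,lens_case=.06,gauge_pin=.036,plate=.012,block=.06,nest=.036)
for n in("scene","wrist"):
    p=cam(n); save(p,n+"0"); print(n,p["o"],p["f"],p["cx"],p["cy"], p.get("tool_from_camera"))
    for k,z in Z.items():
        for r in arm.find_in(p,k)[:3]:
            u,v=r["location"][0]*640,r["location"][1]*480
            print(n,k,round(r["conf"],2),int(u),int(v),atz(p,u,v,z).round(3))
E
```

```text
{'time': np.float64(0.0), 'q': array([-0.063,  0.384,  0.016,  1.371, -0.006,  1.388, -0.046]), 'qd': array([ 0.   , -0.   ,  0.001,  0.   ,  0.   ,  0.001, -0.001]), 'joint_torque': array([-0.0000e+00, -6.2759e+01,  8.4400e-01, -3.7183e+01,  1.7000e-02,
        1.4000e-02, -0.0000e+00]), 'position': array([0.624, 0.   , 0.23 ]), 'ee_rot': array([-0.001,  0.707,  0.707, -0.001]), 'force': array([ 0.667, -0.579, -0.243]), 'wrist_torque': array([ 0.009, -0.001, -0.01 ]), 'grip_force': np.float64(0.0), 'opening': np.float64(0.085)}
scene [-0.15799245 -0.57989022  1.06570567] 612.4299542089053 331.1940617481064 239.75686190679642 None
scene pin_near 0.77 384 347 [ 0.384 -0.387  0.052]
scene pin_far 0.85 380 344 [ 0.387 -0.376  0.052]
scene block_top 0.73 454 381 [ 0.361 -0.529  0.084]
scene block_top 0.73 233 262 [ 0.405 -0.041  0.084]
scene block_top 0.72 383 329 [ 0.401 -0.376  0.084]
scene window 0.72 301 297 [ 0.434 -0.178  0.012]
scene mount_tall 0.72 347 250 [ 0.582 -0.21   0.019]
scene lens_case 0.74 324 211 [ 0.628 -0.129  0.06 ]
scene gauge_pin 0.62 309 199 [ 0.663 -0.069  0.036
[... 499 characters left out ...]
 [ 9.99999997e-01  6.94710021e-05  2.22048044e-05 -6.43321575e-04]
 [-1.77128377e-06 -2.81230178e-01  9.59640342e-01 -1.42659833e-01]
 [ 0.00000000e+00  0.00000000e+00  0.00000000e+00  1.00000000e+00]]
wrist block_top 0.91 174 284 [ 0.514 -0.051  0.084]
wrist block_top 0.61 80 232 [ 0.452 -0.012  0.084]
wrist window 0.59 198 370 [ 0.501 -0.171  0.012]
wrist mount_tall 0.56 285 404 [ 0.585 -0.205  0.019]
wrist lens_case 0.79 353 337 [ 0.648 -0.108  0.06 ]
wrist gauge_pin 0.55 383 263 [ 0.673 -0.053  0.036]
wrist plate 0.65 196 367 [ 0.5   -0.168  0.012]
wrist block 0.88 171 278 [ 0.503 -0.057  0.06 ]
wrist block 0.79 82 232 [ 0.44  -0.019  0.06 ]
wrist nest 0.38 192 370 [ 0.504 -0.155  0.036]
```

View pics/scene0.png

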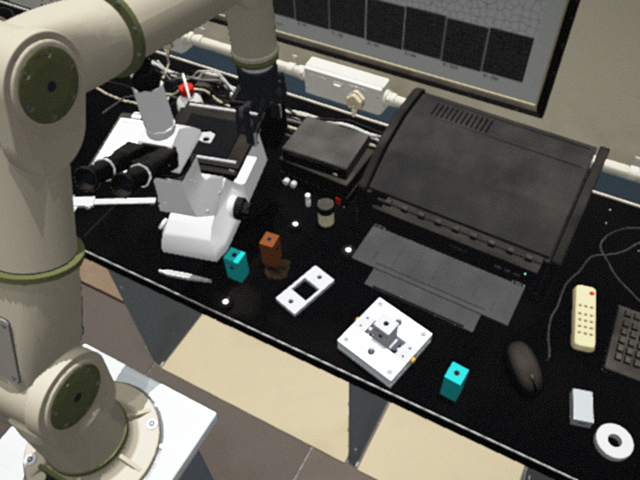

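View pics/wrist0.png

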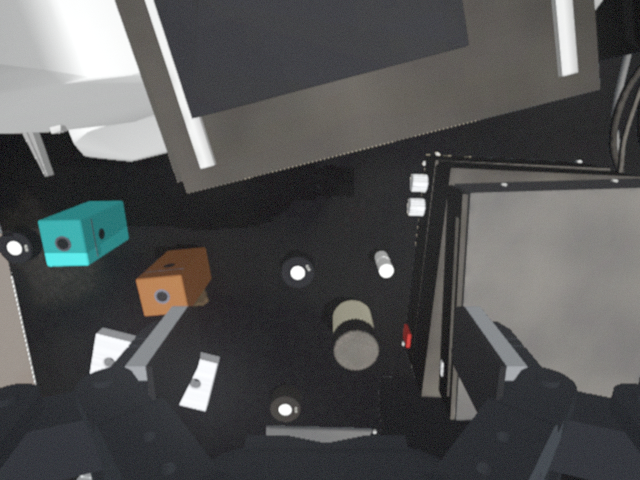

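Run:
```python
from h import *
p=cam("side"); print({k:v for k,v in p.items() if k not in("frame",)})
save(p,"side0")
for k in ("block_top","pin_near","pin_far","nest","plate","window"):
    for r in arm.find_in(p,k)[:3]: print(k,round(r["conf"],2),r["location"][0]*640,r["location"][1]*480)
p=cam("scene"); print({k:v for k,v in p.items() if k not in("frame",)})
```

```text
{'vfov': 47.50367850253709, 'cx': 323.7287474134713, 'cy': 228.66896327028059, 'origin': array([ 0.139226  , -0.72614848,  1.125262  ]), 'orientation': array([-0.25759603,  0.91466841, -0.29814585,  0.09019441]), 'shot': 3, 'Rw': array([[ 0.80594804, -0.49894174,  0.31859834],
       [-0.59187663, -0.68950667,  0.41744773],
       [ 0.01139358, -0.52501209, -0.8510185 ]]), 'o': array([ 0.139226  , -0.72614848,  1.125262  ]), 'f': np.float64(545.3939974581789)}
block_top 0.87 358.784 380.784
block_top 0.78 323.2 313.92
block_top 0.76 243.584 203.904
pin_near 0.8 327.168 328.32000000000005
pin_far 0.62 326.4 325.584
nest 0.7 327.42400000000004 327.024
plate 0.93 286.784 243.69600000000003
window 0.98 298.496 243.312
window 0.19 326.528 325.00800000000004
{'vfov': 42.79859298699887, 'cx': 331.1940617481064, 'cy': 239.75686190679642, 'origin': array([-0.15799245, -0.57989022,  1.06570567]), 'orientation': array([-0.2926994 ,  0.80443968, -0.48924994,  0.16684833]), 'shot': 4, 'Rw': array([[ 0.46559226, -0.68947132,  0.55484516],
       [-0.88481694, -0.34992312,  0.30765695],
       [-0.0179675 , -0.63417909, -0.77297739]]), 'o': array([-0.15799245, -0.57989022,  1.06570567]), 'f': np.float64(612.4299542089053)}
```

Candidates: the steel block with black hole in the nest, scene (383,329), is the one meant. Look-alikes are turquoise (235,262), brown (270,247) and turquoise (455,380). The plate is at (304,290) and the nest at (384,340). The pictures show barrel-like lens bowing, so I measure near the image centre.

Emit:
{"op": "servo_tool", "data": {"rows": [-16,-19,0,0,-16,-19,0,0,-16,-19,0,0,-16,-19,0,0,-16,-19,0,0,-16,-19,0,0,-16,-19,0,0,0,0,0,0]}}

```text
time: 2.27
position: [0.489, -0.1163, 0.2318]
ee_rot: [0.0, 0.709, 0.705, -0.001]
force: [0.5, -1.6, 0.4]
opening: 0.0854
grip_force: 0.0
```

Run:
```python
from h import *
p=cam("wrist"); save(p,"w1"); np.save("w1.npy",{k:p[k] for k in("Rw","o","f","cx","cy")},allow_pickle=True)
print(arm.state()["position"],arm.state()["force"])
for k,z in (("plate",.012),("window",.012),("nest",.036),("pin_near",.052),("pin_far",.052),("block_top",.084)):
    for r in arm.find_in(p,k)[:2]:
        u,v=r["location"][0]*640,r["location"][1]*480; print(k,round(r["conf"],2),int(u),int(v),atz(p,u,v,z).round(3))
```

```text
[ 0.49061382 -0.11432373  0.23190384] [0.40148428 0.58780284 0.04352789]
plate 0.72 283 279 [ 0.45  -0.193  0.012]
window 0.6 284 277 [ 0.45  -0.192  0.012]
window 0.53 240 440 [ 0.4   -0.371  0.012]
nest 0.6 244 411 [ 0.411 -0.317  0.036]
pin_near 0.77 246 415 [ 0.416 -0.307  0.052]
pin_far 0.79 247 413 [ 0.418 -0.305  0.052]
block_top 0.72 339 137 [ 0.498 -0.063  0.084]
block_top 0.58 238 76 [ 0.433 -0.025  0.084]
```

View pics/w1.png

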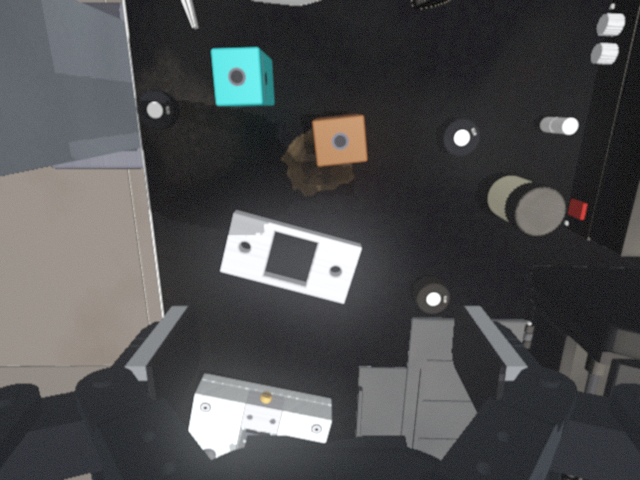

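The plate is at the centre of the wrist picture: holes at (244,246) and (336,271), window at (291,258). The nest is at the bottom around (262,410). Moving on to view the nest.

Emit:
{"op": "servo_tool", "data": {"rows": [-28,-7,0,0,-28,-7,0,0,-28,-7,0,0,-28,-7,0,0,-28,-7,0,0,-28,-7,0,0,-28,-7,0,0,-28,-7,0,0]}}

```text
time: 3.28
position: [0.4362, -0.3368, 0.2311]
ee_rot: [-0.0, 0.707, 0.708, -0.0]
force: [0.6, -0.0, -0.0]
opening: 0.0851
grip_force: 0.0
```

Emit:
{"op": "servo_tool", "data": {"rows": [0,0,0,0,0,0,0,0,0,0,0,0,0,0,0,0,0,0,0,0,0,0,0,0,0,0,0,0,0,0,0,0]}}

```text
time: 3.95
position: [0.4362, -0.3356, 0.2314]
ee_rot: [0.0, 0.707, 0.707, 0.0]
force: [0.2, -0.4, 0.2]
opening: 0.0855
grip_force: 0.0
```

Run:
```python
from h import *
p=cam("wrist"); save(p,"w2"); np.save("w2.npy",{k:p[k] for k in("Rw","o","f","cx","cy")},allow_pickle=True)
print(arm.state()["position"],arm.state()["force"])
for k,z in (("nest",.036),("pin_near",.052),("pin_far",.052),("block_top",.084)):
    for r in arm.find_in(p,k)[:2]:
        u,v=r["location"][0]*640,r["location"][1]*480; print(k,round(r["conf"],2),int(u),int(v),atz(p,u,v,z).round(3))
```

```text
[ 0.43613186 -0.33567973  0.23136356] [-0.10982642 -0.02504601 -0.01479597]
nest 0.73 300 224 [ 0.415 -0.355  0.036]
pin_near 0.78 304 227 [ 0.419 -0.353  0.052]
pin_far 0.56 301 225 [ 0.417 -0.351  0.052]
block_top 0.97 272 405 [ 0.393 -0.491  0.084]
block_top 0.58 297 255 [ 0.415 -0.365  0.084]
```

View pics/w2.png

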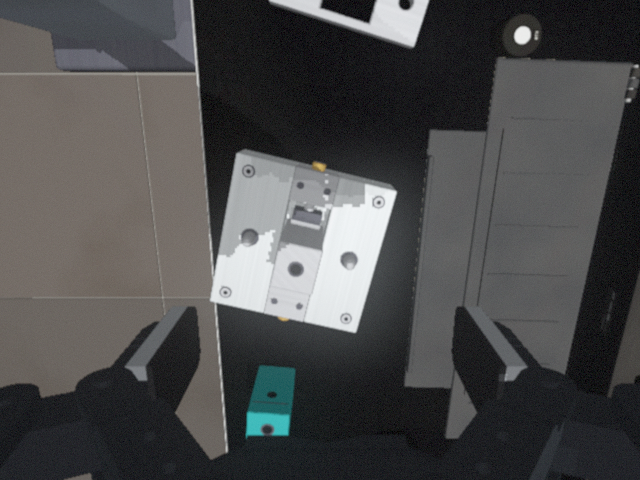

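In w2 the nest shows pins at (250,237) and (349,260), the block-top hole at (295,268) and screws at (248,171), (378,202), (346,318) and (225,292). The turquoise decoy is at (270,400). Next I fit the lens and the poses.

```bash
cat > fit.py <<'E'
from h import *
from scipy.optimize import least_squares
Vs=[np.load(f"w{i}.npy",allow_pickle=True).item() for i in(1,2)]
def pj(c,X,k):
    q=(np.atleast_2d(X)-c["o"])@c["Rw"]; n=q[:,:2]/q[:,2:]; r2=(n**2).sum(1,keepdims=True)
    return n*(1+k*r2)*c["f"]+[c["cx"],c["cy"]]
def Rz(a): return np.array([[np.cos(a),-np.sin(a)],[np.sin(a),np.cos(a)]])
def plc(l,x,y,a): l=np.array(l,float); return np.c_[l[:,:2]@Rz(a).T+[x,y],l[:,2]]
E
python3 - <<'E'
from fit import *
g=[cv2.cvtColor(cv2.imread(f"pics/w{i}.png"),cv2.COLOR_BGR2GRAY) for i in(1,2)]
def dark(im,u,v,r=9,bright=False):
    w=im[v-r:v+r+1,u-r:u+r+1].astype(float); w=w if bright else 255-w
    w=np.clip(w-(w.min()+w.max())/2,0,None); yy,xx=np.mgrid[v-r:v+r+1,u-r:u+r+1]
    return [(w*xx).sum()/w.sum(),(w*yy).sum()/w.sum()]
scr=[dark(g[1],u,v,7) for u,v in((248,171),(378,202),(346,318),(225,292))]
pins=[dark(g[1],u,v,11) for u,v in((250,237),(349,260))]
top=dark(g[1],295,268,10)
hol=[dark(g[0],u,v,9) for u,v in((244,246),(336,271))]
pk=[dark(g[0],433,299,10,True),dark(g[1],522,36,10,True)]
print("scr",np.round(scr,1),"pins",np.round(pins,1),np.round(top,1),np.round(hol,1))
# plate mask hull, w1
m=(g[0]>120).astype(np.uint8); n,l,st,_=cv2.connectedComponentsWithStats(m); L=l[225:250,250:262]
lab=np.bincount(L[L>0]).argmax(); print(st[lab])
hull=cv2.convexHull(np.argwhere(l==lab)[:,::-1].astype(np.int32)); box=cv2.approxPolyDP(hull,4,True)[:,0]; print(box.tolist())
def res(p,full=False):
    x,y,a,s,k,px,py,X,Y,A=p
    N=plc([[-s,s,.036],[s,s,.036],[s,-s,.036],[-s,-s,.036],[-.042,0,.052],[.042,0,.052],[0,0,.084]],x,y,a)
    P=plc([[-.042,0,.012],[.042,0,.012]],X,Y,A)
    r=np.r_[pj(Vs[1],N,k)-np.array(scr+pins+[top]),pj(Vs[0],P,k)-np.array(hol),pj(Vs[0],[px,py,.019],k)-pk[0],pj(Vs[1],[px,py,.019],k)-pk[1]]
    return r if full else r.ravel()
s=least_squares(res,[.415,-.365,-.2,.055,0,.58,-.21,.45,-.18,-.25],loss="soft_l1",x_scale=[.01,.01,.1,.01,.1]+[.01]*4+[.1])
print(s.x.round(4)); print(res(s.x,1).round(1).tolist())
x,y,a,S,k,px,py,X,Y,A=s.x
B=[[i*.058,j*.028,h] for i in(-1,1) for j in(-1,1) for h in(0.,.012)]
print("pred plate corners",pj(Vs[0],plc(B,X,Y,A),k).round(0).tolist())
for u,v in((408,385),(430,130)):print("tray",atz(Vs[1],u,v,.022))
E
```

```text
scr [[248.7 170.8]
 [378.1 202. ]
 [345.6 318.5]
 [225.  292. ]] pins [[249.5 234.7]
 [347.8 257.8]] [295.4 268.9] [[245.1 245.5]
 [335.1 269.6]]
[ 220  211  142   93 6589]
[[361, 246], [344, 303], [220, 271], [235, 211]]
[ 0.4139 -0.3746 -0.2384  0.053  -0.0016  0.5846 -0.2101  0.4565 -0.1727
 -0.2835]
[[-0.3, -0.4], [0.3, -0.2], [-0.2, -0.6], [0.2, -0.7], [-3.5, 7.5], [1.7, 8.2], [0.1, -0.3], [-0.5, -0.1], [0.5, 0.1], [-0.1, -0.1], [0.1, 0.1]]
pred plate corners [[223.0, 265.0], [220.0, 269.0], [237.0, 208.0], [234.0, 211.0], [343.0, 296.0], [344.0, 302.0], [361.0, 242.0], [362.0, 246.0]]
tray [ 0.51415951 -0.51628208  0.022     ]
tray [ 0.51876572 -0.28021552  0.022     ]
```

Emit:
{"op": "servo_tool", "data": {"rows": [20.4,2.5,0,0,20.4,2.5,0,0,20.4,2.5,0,0,20.4,2.5,0,0,20.4,2.5,0,0,20.4,2.5,0,0,20.4,2.5,0,0,20.4,2.5,0,0]}}

```text
time: 4.87
position: [0.456, -0.1719, 0.2314]
ee_rot: [0.0, 0.707, 0.707, 0.0]
force: [0.7, -1.1, -0.1]
opening: 0.0854
grip_force: 0.0
```

Emit:
{"op": "servo_tool", "data": {"rows": [0,0,8,-4.61,0,0,8,-4.61,0,0,8,-4.61,0,0,8,-4.61,0,0,8,-4.61,0,0,8,-4.61,0,0,8,-4.61,0,0,8,-4.61]}}

```text
time: 5.53
position: [0.456, -0.1728, 0.167]
ee_rot: [0.0, 0.445, 0.895, 0.0]
force: [-0.1, 0.2, -0.0]
opening: 0.0852
grip_force: 0.0
```

Emit:
{"op": "servo_tool", "data": {"rows": [0,0,8,-4.61,0,0,8,-4.61,0,0,8,-4.61,0,0,8,-4.61,0,0,8,-4.61,0,0,8,-4.61,0,0,8,-4.61,0,0,8,-4.61]}}

```text
time: 6.2
position: [0.456, -0.1728, 0.103]
ee_rot: [0.0, 0.139, 0.99, 0.0]
force: [0.6, 0.5, -0.8]
opening: 0.0858
grip_force: 0.0
```

```bash
cat >> h.py <<'E'
def st():
    s=arm.state(); M=quat(s["ee_rot"]).as_matrix()
    print("t",round(s["time"],2),"p",np.round(s["position"],4),"head_y",round(np.degrees(np.arctan2(M[1,1],M[0,1])),2),"tilt",np.round(M[:,2],3),"F",np.round(s["force"],1),"M",np.round(s["wrist_torque"],2),"op",round(s["opening"],4),"g",round(s["grip_force"],1)); return s
def delta(x,y,z,h):
    s=arm.state(); M=quat(s["ee_rot"]).as_matrix(); cur=np.degrees(np.arctan2(M[1,1],M[0,1]))
    d=M.T@(np.array([x,y,z])-s["position"]); print("delta mm",(d*1000).round(1),"turn",round((cur-h+180)%360-180,2))
E
python3 - <<'E'
from h import *
s=st(); print(np.round(s["q"],2)); delta(.4565,-.1727,.002,73.76)
from fit import *
p=cam("wrist"); save(p,"w3")
# predicted vs image: plate hole positions
P=plc([[-.042,0,.012],[.042,0,.012],[-.058,-.028,.012],[-.058,.028,.012],[.058,-.028,.012],[.058,.028,.012]],.4565,-.1727,-.2835)
q=pj(p,P,0).round(0).astype(int); print(q.tolist())
for a in q: cv2.circle(p["frame"],tuple(int(v) for v in a),3,(255,0,0),1)
save(p,"w3")
E
```

```text
t 6.2 p [ 0.456  -0.1728  0.103 ] head_y 73.98 tilt [ 0. -0. -1.] F [ 0.6  0.5 -0.8] M [0.02 0.   0.01] op 0.0858 g 0.0
[ 0.26  0.2   0.04  1.91 -0.01  1.03  1.6 ]
delta mm [ -0.4   0.3 101. ] turn 0.22
[[327, 167], [326, 309], [274, 137], [380, 137], [280, 333], [372, 333]]
```

View pics/w3.png

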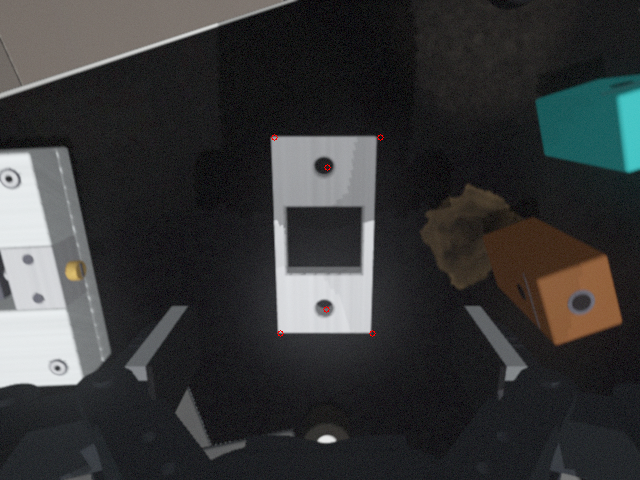

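The plate fills the centre: holes at (324,166) and (325,308), about 2 px left of my prediction, so the bias is near 1 mm. The fingers will straddle it cleanly. Descending and gripping.

Emit:
{"op": "servo_tool", "data": {"rows": [0,-0.5,16,-0.2,0,0,16,0,0,0,16,0,0,0,16,0,0,0,16,0,0,0,10,0,0,0,7,0,0,0,3,0]}}

```text
time: 6.92
position: [0.4555, -0.1731, 0.0026]
ee_rot: [-0.001, 0.14, 0.99, 0.0]
force: [-0.2, 0.5, 0.3]
opening: 0.0853
grip_force: 0.0
```

Emit:
{"op": "servo_tool", "data": {"rows": [0,0,0,0,0,0,0,0,0,0,0,0,0,0,0,0,0,0,0,0,0,0,0,0,0,0,0,0,0,0,0,0], "hand": 1, "grip_force": 60}}

```text
time: 7.58
position: [0.4565, -0.1736, 0.0047]
ee_rot: [0.001, 0.14, 0.99, -0.0]
force: [-1.8, -0.1, 7.9]
opening: 0.0536
grip_force: 61.4
```

Emit:
{"op": "servo_tool", "data": {"rows": [0,0,0,0,0,0,0,0,0,0,-1,0,0,0,-2,0,0,0,-4,0,0,0,-6,0,0,0,-10,0,0,0,-10,0]}}

```text
time: 8.25
position: [0.4557, -0.1732, 0.0372]
ee_rot: [-0.0, 0.139, 0.99, 0.0]
force: [0.3, 0.8, -4.5]
opening: 0.053
grip_force: 63.6
```

Run:
```python
from h import *
s=st()
```

```text
t 8.25 p [ 0.4557 -0.1732  0.0372] head_y 73.96 tilt [-0.  0. -1.] F [ 0.3  0.8 -4.5] M [ 0.01 -0.04  0.05] op 0.053 g 63.6
```

Emit:
{"op": "servo_tool", "data": {"rows": [0,0,-15,0,0,0,-20,0,0,0,-20,0,0,0,-20,0,0,0,-20,0,0,0,-18,0,0,0,0,0,0,0,0,0]}}

```text
time: 8.92
position: [0.4566, -0.1735, 0.1505]
ee_rot: [0.001, 0.139, 0.99, -0.0]
force: [0.5, 0.8, -4.9]
opening: 0.0531
grip_force: 63.7
```

Emit:
{"op": "servo_tool", "data": {"rows": [-1.4,-15,0,0,-2,-29,0,0,-2,-29,0,0,-2,-29,0,0,-2,-29,0,0,-2,-29,0,0,-2,-29,0,0,-2,-16,0,-2.4]}}

```text
time: 9.58
position: [0.4112, -0.3777, 0.1475]
ee_rot: [-0.002, 0.121, 0.993, -0.0]
force: [-0.8, -1.2, -4.0]
opening: 0.0531
grip_force: 63.8
```

Emit:
{"op": "servo_tool", "data": {"rows": [0,0,0,0,0,0,0,0,0,0,0,0,0,0,0,0,0,0,0,0,0,0,0,0,0,0,0,0,0,0,0,0]}}

```text
time: 10.25
position: [0.4142, -0.3742, 0.1494]
ee_rot: [0.0, 0.118, 0.993, 0.0]
force: [-0.0, 0.4, -3.1]
opening: 0.0536
grip_force: 63.9
```

Run:
```python
from fit import *
s=st(); delta(.4139,-.3746,.15,76.34)
p=cam("wrist"); np.save("w4.npy",{k:p[k] for k in("Rw","o","f","cx","cy")},allow_pickle=True); cv2.imwrite("pics/w4raw.png",p["frame"][:,:,::-1])
S=.053
N=plc([[-S,S,.036],[S,S,.036],[S,-S,.036],[-S,-S,.036],[-.042,0,.052],[.042,0,.052],[0,0,.084]],.4139,-.3746,-.2384)
q=pj(p,N,0).round(0).astype(int); print(q.tolist())
for a in q: cv2.circle(p["frame"],tuple(int(v) for v in a),3,(255,0,0),1)
save(p,"w4")
```

```text
t 10.25 p [ 0.4142 -0.3742  0.1494] head_y 76.39 tilt [ 0. -0. -1.] F [-0.   0.4 -3.1] M [0.02 0.04 0.01] op 0.0536 g 63.9
delta mm [ 0.2 -0.5 -0.6] turn 0.05
[[416, 143], [406, 308], [244, 308], [235, 142], [325, 165], [325, 303], [325, 255]]
```

View pics/w4.png

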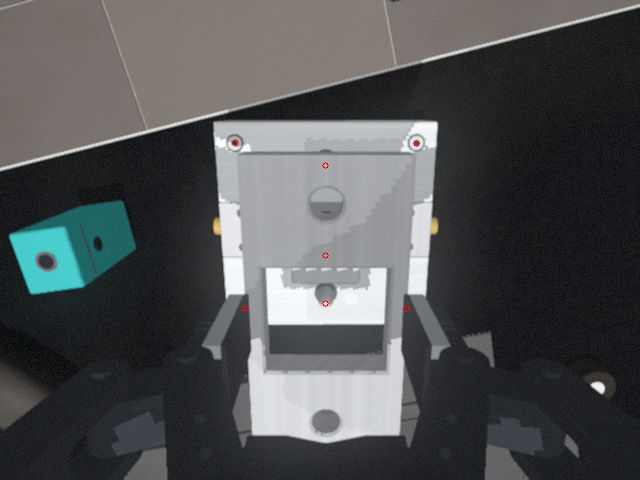

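The predicted screws land exactly on the imaged ones at (235,143) and (416,143), so the nest pose holds. The held plate shows holes at (326,204) and (326,422) and window edges at rows 267 and 372. Next I fit the plate in the hand.

Run:
```python
from fit import *
s=arm.state(); v=np.load("w4.npy",allow_pickle=True).item(); M=quat(s["ee_rot"]).as_matrix(); P0=np.array(s["position"])
# plate pts in tool axes: x along tool x, top face height t (up) ; obs (u or nan, row)
pts=np.array([[.042,0],[-.042,0],[.020,.022],[.020,-.022],[-.020,.022],[-.020,-.022],[.058,.028],[.058,-.028]])
obs=np.array([[326,204],[326,422],[388,267],[265,267],[385,372],[266,372],[413,153],[239,153]])
def res(p):
    tx,ty,tz,pit,yaw=p
    l=np.c_[pts@Rz(yaw).T,np.zeros(len(pts))]; l=l@R.from_euler("y",pit).as_matrix().T+[tx,ty,tz]
    return (pj(v,l@M.T+P0,0)-obs).ravel()
s=least_squares(res,[0,0,0,0,0],loss="soft_l1",x_scale=[.01,.01,.01,.1,.1])
print("tool-frame top centre mm",(s.x[:3]*1000).round(2),"pitch,yaw deg",np.degrees(s.x[3:]).round(2)); print(s.fun.reshape(-1,2).round(1).tolist())
```

```text
tool-frame top centre mm [ 0.1  -0.06 -5.22] pitch,yaw deg [-2.33  0.02]
[[-0.1, -0.6], [-0.2, 1.0], [2.0, -0.2], [-3.2, -0.3], [1.0, -1.0], [-0.4, -1.1], [0.1, 1.3], [-0.1, 1.2]]
```

Emit:
{"op": "servo_tool", "data": {"rows": [0.1,-0.4,14,0,0,0,16,0,0,0,16,0,0,0,16,0,0,0,14,0,0,0,8,0,0,0,4,0,0,0,1,0]}}

```text
time: 10.97
position: [0.4136, -0.3747, 0.0598]
ee_rot: [-0.0, 0.119, 0.993, 0.0]
force: [-0.8, -0.3, -3.2]
opening: 0.053
grip_force: 63.9
```

Emit:
{"op": "servo_tool", "data": {"rows": [0,0,2,0,0,0,2,0,0,0,2,0,0,0,2,0,0,0,2,0,0,0,1,0,0,0,0,0,0,0,0,0]}}

```text
time: 11.63
position: [0.4139, -0.3748, 0.0492]
ee_rot: [-0.0, 0.119, 0.993, 0.0]
force: [0.2, 0.0, -4.3]
opening: 0.0532
grip_force: 63.9
```

Emit:
{"op": "servo_tool", "data": {"rows": [0,0,1.5,0,0,0,1.5,0,0,0,1.5,0,0,0,1.5,0,0,0,1,0,0,0,1,0,0,0,0,0,0,0,0,0]}}

```text
time: 12.3
position: [0.4139, -0.3748, 0.0412]
ee_rot: [-0.0, 0.119, 0.993, 0.0]
force: [1.3, 0.2, -4.4]
opening: 0.0534
grip_force: 63.9
```

Run:
```python
from h import *
st()
```

```text
t 12.3 p [ 0.4139 -0.3748  0.0412] head_y 76.37 tilt [-0.  0. -1.] F [ 1.3  0.2 -4.4] M [ 0.15 -0.3   0.06] op 0.0534 g 63.9
```

Emit:
{"op": "servo_tool", "data": {"rows": [0,0,1,0,0,0,1,0,0,0,1,0,0,0,0.5,0,0,0,0,0,0,0,0,0,0,0,0,0,0,0,0,0]}}

```text
time: 12.97
position: [0.414, -0.3749, 0.0406]
ee_rot: [0.001, 0.119, 0.993, 0.0]
force: [-7.8, 9.1, 24.8]
opening: 0.0529
grip_force: 67.5
```

Run:
```python
from h import *
st()
```

```text
t 12.97 p [ 0.414  -0.3749  0.0406] head_y 76.36 tilt [ 0.001 -0.    -1.   ] F [-7.8  9.1 24.8] M [2.06 1.82 0.09] op 0.0529 g 67.5
```

Emit:
{"op": "servo_tool", "data": {"rows": [0,0,-1.5,0,0,0,0,0,0,0,0,0,0,0,0,0,0,0,0,0,0,0,0,0,0,0,0,0,0,0,0,0], "hand": 0}}

```text
time: 13.63
position: [0.4138, -0.3748, 0.0391]
ee_rot: [-0.0, 0.119, 0.993, 0.0]
force: [0.2, 0.2, -0.3]
opening: 0.0854
grip_force: 0.0
```

Emit:
{"op": "servo_tool", "data": {"rows": [0,0,-12,0,0,0,-16,0,0,0,-16,0,0,0,-16,0,0,0,-12,0,0,0,-8,0,0,0,0,0,0,0,0,0]}}

```text
time: 14.3
position: [0.4139, -0.3749, 0.1195]
ee_rot: [0.0, 0.119, 0.993, -0.0]
force: [0.2, 0.2, 0.1]
opening: 0.086
grip_force: 0.0
```

Run:
```python
from fit import *
s=st(); delta(.4139,-.3746,.15,76.34)
p=cam("wrist"); np.save("w5.npy",{k:p[k] for k in("Rw","o","f","cx","cy")},allow_pickle=True); cv2.imwrite("pics/w5raw.png",p["frame"][:,:,::-1])
S=.053
N=plc([[-S,S,.036],[S,S,.036],[S,-S,.036],[-S,-S,.036],[-.042,0,.052],[.042,0,.052],[0,0,.084],[-.058,.028,.048],[.058,.028,.048],[.058,-.028,.048],[-.058,-.028,.048],[.016,.018,.084],[.016,-.018,.084]],.4139,-.3746,-.2384)
q=pj(p,N,0).round(0).astype(int); print(q.tolist())
for a in q: cv2.circle(p["frame"],tuple(int(v) for v in a),2,(255,0,0),1)
save(p,"w5")
```

```text
t 14.3 p [ 0.4139 -0.3749  0.1195] head_y 76.37 tilt [ 0. -0. -1.] F [0.2 0.2 0.1] M [0.02 0.01 0.02] op 0.086 g 0.0
delta mm [  0.1   0.3 -30.5] turn 0.03
[[429, 147], [417, 331], [236, 331], [224, 147], [327, 173], [327, 327], [327, 277], [384, 139], [376, 349], [277, 349], [269, 139], [366, 310], [287, 310]]
```

View pics/w5.png

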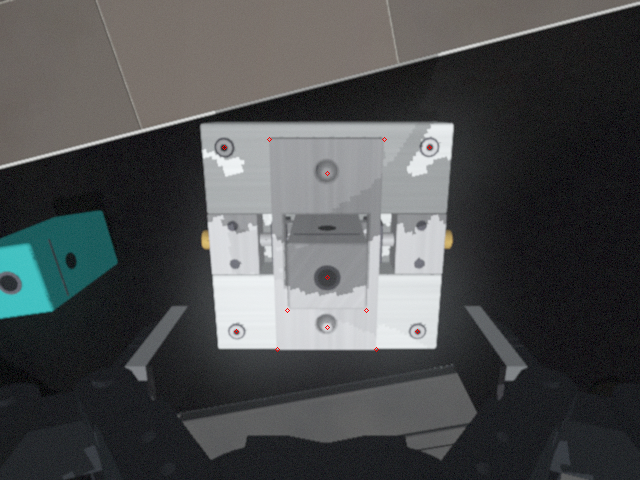

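The plate lies flush: corners, pins at (327,172) and (327,324), and block hole at (327,278) all match the prediction. Gripping the block next.

Emit:
{"op": "servo_tool", "data": {"rows": [0,0.2,12,0,0,0,14,0,0,0,14,0,0,0,10,0,0,0,7,0,0,0,4,0,0,0,0,0,0,0,0,0]}}

```text
time: 15.02
position: [0.4139, -0.3748, 0.0583]
ee_rot: [-0.0, 0.119, 0.993, 0.0]
force: [-0.8, -0.8, 0.1]
opening: 0.0854
grip_force: 0.0
```

Emit:
{"op": "servo_tool", "data": {"rows": [0,0,0,0,0,0,0,0,0,0,0,0,0,0,0,0,0,0,0,0,0,0,0,0,0,0,0,0,0,0,0,0], "hand": 1, "grip_force": 80}}

```text
time: 15.68
position: [0.4141, -0.3747, 0.059]
ee_rot: [0.0, 0.119, 0.993, -0.0]
force: [-1.3, 2.1, 4.7]
opening: 0.0344
grip_force: 80.9
```

Run:
```python
from h import *
st()
```

```text
t 15.68 p [ 0.4141 -0.3747  0.059 ] head_y 76.37 tilt [ 0.001 -0.    -1.   ] F [-1.3  2.1  4.7] M [ 0.29  0.37 -0.01] op 0.0344 g 80.9
```

Emit:
{"op": "servo_tool", "data": {"rows": [0,0.6,0,0,0,0.6,0,0,0,0.6,0,0,0,0.6,0,0,0,0.6,0,0,0,0,0,0,0,0,0,0,0,0,0,0]}}

```text
time: 16.35
position: [0.4143, -0.374, 0.059]
ee_rot: [0.001, 0.119, 0.993, -0.001]
force: [-1.9, -6.1, 4.1]
opening: 0.0346
grip_force: 80.9
```

Run:
```python
from h import *
s=st(); delta(.4139,-.3748,.0583,76.37)
p=cam("wrist"); save(p,"w6")
```

```text
t 16.35 p [ 0.4143 -0.374   0.059 ] head_y 76.28 tilt [ 0.001 -0.003 -1.   ] F [-1.9 -6.1  4.1] M [-1.42  0.56  0.09] op 0.0346 g 80.9
delta mm [ 0.2 -0.9  0.7] turn -0.09
```

Emit:
{"op": "servo_tool", "data": {"rows": [0,0.6,0,0,0,0.6,0,0,0,0.6,0,0,0,0.6,0,0,0,0.6,0,0,0,0,0,0,0,0,0,0,0,0,0,0], "grip_force": 45}}

```text
time: 17.07
position: [0.4146, -0.3724, 0.059]
ee_rot: [0.001, 0.12, 0.993, -0.002]
force: [-1.8, -9.8, 1.7]
opening: 0.0344
grip_force: 80.6
```

Run:
```python
from h import *
s=st(); delta(.4139,-.3748,.0583,76.37)
p=cam("wrist"); save(p,"w7")
a=cv2.imread("pics/w6.png");b=cv2.imread("pics/w7.png")
cv2.imwrite("pics/c67.png",np.hstack([a[100:460,130:530],b[100:460,130:530]]))
```

```text
t 17.07 p [ 0.4146 -0.3724  0.059 ] head_y 76.22 tilt [ 0.001 -0.005 -1.   ] F [-1.8 -9.8  1.7] M [-2.4   0.5   0.12] op 0.0344 g 80.6
delta mm [ 0.1 -2.5  0.7] turn -0.15
```

View pics/c67.png

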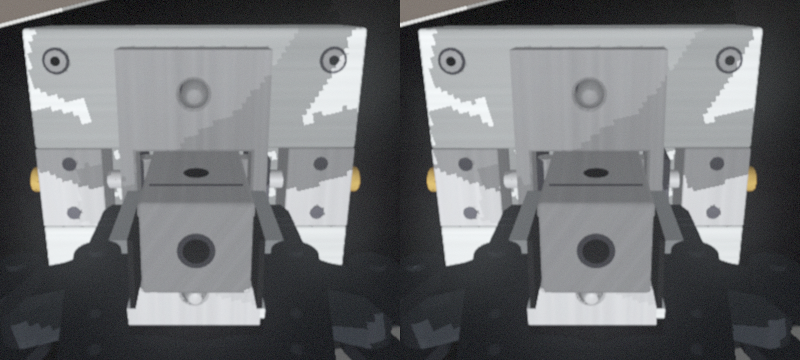

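The block moves rigidly with the hand: its top hole stays put in the crop and the lean is only about 0.3°. A full-height 80 N grip blocks the pivot. I'll re-grip higher and lighter so the block can pivot between the pads.

Emit:
{"op": "servo_tool", "data": {"rows": [0,-1.5,0,0,0,-1.5,0,0,0,-1.5,0,0,0,-1.5,0,0,0,0,0,0,0,0,0,0,0,0,0,0,0,0,0,0]}}

```text
time: 17.78
position: [0.4146, -0.3731, 0.059]
ee_rot: [0.0, 0.118, 0.993, 0.001]
force: [-2.5, 6.4, 12.2]
opening: 0.0347
grip_force: 82.0
```

Emit:
{"op": "servo_tool", "data": {"rows": [0,0,0,0,0,0,0,0,0,0,-1,0,0,0,-3,0,0,0,-4,0,0,0,-3,0,0,0,0,0,0,0,0,0], "hand": 0}}

```text
time: 18.45
position: [0.4141, -0.3749, 0.0697]
ee_rot: [0.0, 0.119, 0.993, -0.0]
force: [-0.1, -0.8, 0.2]
opening: 0.0854
grip_force: 0.0
```

Emit:
{"op": "servo_tool", "data": {"rows": [0,0,0,0,0,0,0,0,0,0,0,0,0,0,0,0,0,0,0,0,0,0,0,0,0,0,0,0,0,0,0,0], "hand": 1, "grip_force": 40}}

```text
time: 19.12
position: [0.4139, -0.3744, 0.0694]
ee_rot: [-0.0, 0.119, 0.993, 0.0]
force: [-0.3, 3.3, 4.7]
opening: 0.0351
grip_force: 41.2
```

Run:
```python
from h import *
s=st(); delta(.4139,-.3748,.07,76.37)
p=cam("wrist"); save(p,"w8")
```

```text
t 19.12 p [ 0.4139 -0.3744  0.0694] head_y 76.37 tilt [-0.  0. -1.] F [-0.3  3.3  4.7] M [ 0.52  0.26 -0.  ] op 0.0351 g 41.2
delta mm [-0.  -0.4 -0.6] turn 0.0
```

Emit:
{"op": "servo_tool", "data": {"rows": [0,1,0,0,0,1,0,0,0,1,0,0,0,1,0,0,0,1,0,0,0,1,0,0,0,0,0,0,0,0,0,0]}}

```text
time: 19.83
position: [0.4144, -0.3717, 0.0694]
ee_rot: [0.0, 0.12, 0.993, -0.002]
force: [0.2, -9.8, -2.9]
opening: 0.0348
grip_force: 40.6
```

Run:
```python
from h import *
s=st(); delta(.4139,-.3748,.07,76.37)
p=cam("wrist"); save(p,"w9")
a=cv2.imread("pics/w8.png");b=cv2.imread("pics/w9.png")
cv2.imwrite("pics/c89.png",np.hstack([a[100:460,130:530],b[100:460,130:530]]))
```

```text
t 19.83 p [ 0.4144 -0.3717  0.0694] head_y 76.23 tilt [ 0.    -0.004 -1.   ] F [ 0.2 -9.8 -2.9] M [-2.24  0.3   0.12] op 0.0348 g 40.6
delta mm [-0.2 -3.1 -0.6] turn -0.14
```

View pics/c89.png

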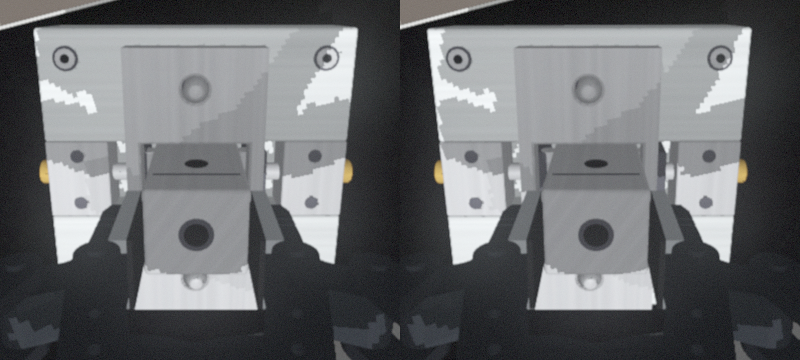

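Emit:
{"op": "servo_tool", "data": {"rows": [0,0,-0.5,0,0,0.5,-0.3,0,0,0.5,0,0,0,0.5,0,0,0,0.5,0,0,0,0,0,0,0,0,0,0,0,0,0,0], "hand": 1, "grip_force": 50}}

```text
time: 20.55
position: [0.4144, -0.3704, 0.0695]
ee_rot: [-0.0, 0.12, 0.993, -0.002]
force: [-0.2, -13.2, -8.5]
opening: 0.0351
grip_force: 51.1
```

```bash
cat >> fit.py <<'E'
ref=None
def look(n):
    "nest shift from the two near screws, block hole and face-hole columns"
    s=st(); p=cam("wrist"); save(p,n); g=cv2.cvtColor(p["frame"],cv2.COLOR_RGB2GRAY)
    S=.053; N=plc([[-S,S,.036],[-S,-S,.036]],.4139,-.3746,-.2384); q=pj(p,N,0)
    t=cv2.cvtColor(cv2.imread("pics/w8.png"),cv2.COLOR_BGR2GRAY); out=[]
    for (u,v),e in zip(((456,158),(195,158)),q):
        T=t[v-14:v+15,u-14:u+15]; m=cv2.matchTemplate(g[v-45:v+46,u-45:u+46],T,cv2.TM_CCOEFF_NORMED); _,c,_,l=cv2.minMaxLoc(m)
        out.append([l[0]-31+u,l[1]-31+v,round(c,2),*(np.array([l[0]-31+u,l[1]-31+v])-e).round(1)])
    for nm,(u,v),r in(("top",(326,335),24),("face",(326,263),16)):
        T=t[v-r:v+r+1,u-r:u+r+1]; m=cv2.matchTemplate(g[v-60:v+61,u-40:u+41],T,cv2.TM_CCOEFF_NORMED); _,c,_,l=cv2.minMaxLoc(m); out.append([nm,l[0]-40+r+u,l[1]-60+r+v,round(c,2)])
    print(out); return p
E
python3 - <<'E'
from fit import *
look("w10")
E
```

```text
t 20.55 p [ 0.4144 -0.3704  0.0695] head_y 76.19 tilt [-0.001 -0.004 -1.   ] F [ -0.2 -13.2  -8.5] M [-3.04  0.13  0.06] op 0.0351 g 51.1
[[449, 158, 0.82, np.float64(2.5), np.float64(-0.9)], [189, 159, 0.97, np.float64(3.2), np.float64(-0.5)], ['top', 326, 335, 1.0], ['face', 326, 263, 0.99]]
```

Emit:
{"op": "servo_tool", "data": {"rows": [0,-2,0.8,0,0,-2,0,0,0,-2,0,0,0,-2,0,0,0,0,0,0,0,0,0,0,0,0,0,0,0,0,0,0]}}

```text
time: 21.27
position: [0.4143, -0.3726, 0.0695]
ee_rot: [-0.0, 0.118, 0.993, 0.001]
force: [-2.5, 6.1, 8.6]
opening: 0.0345
grip_force: 53.2
```

Emit:
{"op": "servo_tool", "data": {"rows": [0,0,0,0,0,0,0,0,0,0,-1,0,0,0,-2,0,0,0,-2,0,0,0,0,0,0,0,0,0,0,0,0,0], "hand": 0}}

```text
time: 21.93
position: [0.4139, -0.3747, 0.0743]
ee_rot: [0.0, 0.119, 0.993, -0.0]
force: [0.0, 0.3, -1.1]
opening: 0.0855
grip_force: 0.0
```

Emit:
{"op": "servo_tool", "data": {"rows": [0,0,0,0,0,0,0,0,0,0,0,0,0,0,0,0,0,0,0,0,0,0,0,0,0,0,0,0,0,0,0,0], "hand": 1, "grip_force": 50}}

```text
time: 22.6
position: [0.4143, -0.3737, 0.0746]
ee_rot: [0.0, 0.118, 0.993, 0.001]
force: [-1.1, 4.1, 4.4]
opening: 0.0348
grip_force: 50.1
```

Run:
```python
from fit import *
look("w11"); delta(.4139,-.3748,.075,76.37)
```

```text
t 22.6 p [ 0.4143 -0.3737  0.0746] head_y 76.41 tilt [ 0.     0.001 -1.   ] F [-1.1  4.1  4.4] M [0.78 0.26 0.01] op 0.0348 g 50.1
[[454, 156, 0.92, np.float64(3.0), np.float64(-0.3)], [200, 155, 0.96, np.float64(2.9), np.float64(-1.0)], ['top', 326, 326, 0.99], ['face', 326, 257, 0.97]]
delta mm [ 0.1 -1.1 -0.4] turn 0.04
```

Emit:
{"op": "servo_tool", "data": {"rows": [0,1,-0.5,0,0,1,-0.5,0,0,1,-0.2,0,0,1,0,0,0,1,0,0,0,1,0,0,0,0,0,0,0,0,0,0]}}

```text
time: 23.32
position: [0.4145, -0.3707, 0.0748]
ee_rot: [-0.0, 0.119, 0.993, -0.001]
force: [2.2, -7.7, -11.6]
opening: 0.0343
grip_force: 51.0
```

Run:
```python
from fit import *
look("w12"); delta(.4139,-.3748,.075,76.37)
```

```text
t 23.32 p [ 0.4145 -0.3707  0.0748] head_y 76.28 tilt [-0.001 -0.002 -1.   ] F [  2.2  -7.7 -11.6] M [-2.2  -0.47  0.09] op 0.0343 g 51.0
[[447, 157, 0.86, np.float64(3.1), np.float64(-0.2)], [193, 157, 0.96, np.float64(2.5), np.float64(-0.4)], ['top', 326, 326, 0.99], ['face', 326, 257, 0.95]]
delta mm [-0.4 -4.1 -0.2] turn -0.1
```

Emit:
{"op": "servo_tool", "data": {"rows": [0,0.5,-0.2,0,0,0.5,-0.2,0,0,0.5,-0.2,0,0,0.5,0,0,0,0.5,0,0,0,0,0,0,0,0,0,0,0,0,0,0]}}

```text
time: 24.03
position: [0.4142, -0.3684, 0.0748]
ee_rot: [-0.001, 0.12, 0.993, -0.001]
force: [0.2, -9.0, -14.6]
opening: 0.0346
grip_force: 51.4
```

Run:
```python
from fit import *
look("w13"); delta(.4139,-.3748,.075,76.37)
```

```text
t 24.03 p [ 0.4142 -0.3684  0.0748] head_y 76.24 tilt [-0.002 -0.002 -1.   ] F [  0.2  -9.  -14.6] M [-2.35 -0.23  0.03] op 0.0346 g 51.4
[[446, 157, 0.85, np.float64(7.8), np.float64(-2.3)], [193, 157, 0.95, np.float64(7.7), np.float64(-2.6)], ['top', 326, 326, 0.99], ['face', 326, 257, 0.95]]
delta mm [-1.2 -6.4 -0.2] turn -0.13
```

Emit:
{"op": "servo_tool", "data": {"rows": [0,0,0.8,0,0,0,0.7,0,0,0.7,0,0,0,0.7,0,0,0,0.7,0,0,0,0.7,0,0,0,0.7,0,0,0,0,0,0]}}

```text
time: 24.75
position: [0.4147, -0.3675, 0.0747]
ee_rot: [-0.0, 0.121, 0.993, -0.003]
force: [-2.2, -13.5, -7.1]
opening: 0.0345
grip_force: 52.1
```

Run:
```python
from fit import *
look("w14"); delta(.4139,-.3748,.075,76.37)
```

```text
t 24.75 p [ 0.4147 -0.3675  0.0747] head_y 76.14 tilt [-0.001 -0.006 -1.   ] F [ -2.2 -13.5  -7.1] M [-3.27  0.59  0.09] op 0.0345 g 52.1
[[446, 156, 0.81, np.float64(9.8), np.float64(-2.4)], [192, 156, 0.95, np.float64(8.9), np.float64(-3.1)], ['top', 326, 326, 0.99], ['face', 326, 257, 0.97]]
delta mm [-1.  -7.3 -0.2] turn -0.24
```

Emit:
{"op": "servo_tool", "data": {"rows": [0,-2,0,0,0,-2,0,0,0,-2,0.5,0,0,-2,0.5,0,0,0,0.5,0,0,0,0.5,0,0,0,0.5,0,0,0,0,0], "hand": 1, "grip_force": 35}}

```text
time: 25.47
position: [0.415, -0.3692, 0.0746]
ee_rot: [0.0, 0.118, 0.993, 0.001]
force: [-8.8, 11.0, 25.7]
opening: 0.0343
grip_force: 55.8
```

Run:
```python
from fit import *
look("w15"); delta(.4139,-.3748,.075,76.37)
```

```text
t 25.47 p [ 0.415  -0.3692  0.0746] head_y 76.41 tilt [ 0.     0.002 -1.   ] F [-8.8 11.  25.7] M [ 2.49  2.25 -0.05] op 0.0343 g 55.8
[[450, 154, 0.93, np.float64(10.1), np.float64(-3.1)], [196, 154, 0.93, np.float64(9.9), np.float64(-2.9)], ['top', 326, 326, 0.99], ['face', 326, 257, 0.98]]
delta mm [-0.2 -5.7 -0.5] turn 0.04
```

Emit:
{"op": "servo_tool", "data": {"rows": [0,-1,0,0,0,-1,0,0,0,-1,0,0,0,-1,0,0,0,-1,0,0,0,-1,0,0,0,0,0,0,0,0,0,0]}}

```text
time: 26.18
position: [0.4153, -0.3704, 0.0746]
ee_rot: [-0.0, 0.117, 0.993, 0.004]
force: [-9.5, 23.3, 33.9]
opening: 0.0341
grip_force: 56.8
```

Run:
```python
from fit import *
look("w16"); delta(.4139,-.3748,.075,76.37)
```

```text
t 26.18 p [ 0.4153 -0.3704  0.0746] head_y 76.62 tilt [ 0.001  0.009 -1.   ] F [-9.5 23.3 33.9] M [ 6.05  2.1  -0.09] op 0.0341 g 56.8
[[452, 154, 0.88, np.float64(9.8), np.float64(-2.2)], [198, 152, 0.97, np.float64(9.7), np.float64(-3.1)], ['top', 326, 327, 0.99], ['face', 327, 257, 0.98]]
delta mm [ 0.3 -4.6 -0.4] turn 0.24
```

Emit:
{"op": "servo_tool", "data": {"rows": [0,1.5,-0.5,0,0,1.5,-0.5,0,0,1.5,-0.5,0,0,1.5,-0.7,0,0,0,0,0,0,0,0,0,0,0,0,0,0,0,0,0]}}

```text
time: 26.9
position: [0.4149, -0.3694, 0.0747]
ee_rot: [-0.0, 0.118, 0.993, 0.001]
force: [-3.8, 5.0, 9.1]
opening: 0.0344
grip_force: 53.9
```

Emit:
{"op": "servo_tool", "data": {"rows": [0,0,0,0,0,0,0,0,0,0,-1.5,0,0,0,-1.5,0,0,0,-1.5,0,0,0,0,0,0,0,0,0,0,0,0,0], "hand": 0}}

```text
time: 27.57
position: [0.4148, -0.3708, 0.0788]
ee_rot: [0.0, 0.119, 0.993, -0.0]
force: [0.5, 0.0, 0.4]
opening: 0.0856
grip_force: 0.0
```

Run:
```python
from fit import *
look("w17"); delta(.4139,-.3748,.079,76.37)
```

```text
t 27.57 p [ 0.4148 -0.3708  0.0788] head_y 76.37 tilt [ 0. -0. -1.] F [0.5 0.  0.4] M [-0.04  0.01  0.04] op 0.0856 g 0.0
[[451, 153, 0.95, np.float64(9.7), np.float64(-2.5)], [202, 152, 0.93, np.float64(8.9), np.float64(-3.4)], ['top', 329, 319, 0.98], ['face', 329, 252, 0.94]]
delta mm [-0.1 -4.1 -0.3] turn -0.01
```

Emit:
{"op": "servo_tool", "data": {"rows": [0,0,0,0,0,0,0,0,0,0,0,0,0,0,0,0,0,0,0,0,0,0,0,0,0,0,0,0,0,0,0,0], "hand": 1, "grip_force": 32}}

```text
time: 28.28
position: [0.415, -0.3705, 0.079]
ee_rot: [0.0, 0.119, 0.993, 0.0]
force: [-0.6, 3.3, 5.5]
opening: 0.0349
grip_force: 32.2
```

Run:
```python
from fit import *
look("w18"); delta(.4139,-.3748,.079,76.37)
```

```text
t 28.28 p [ 0.415  -0.3705  0.079 ] head_y 76.38 tilt [ 0.  0. -1.] F [-0.6  3.3  5.5] M [0.73 0.24 0.  ] op 0.0349 g 32.2
[[450, 153, 0.95, np.float64(9.6), np.float64(-2.3)], [202, 152, 0.92, np.float64(9.6), np.float64(-3.2)], ['top', 326, 319, 0.98], ['face', 327, 252, 0.94]]
delta mm [ 0.  -4.4 -0. ] turn 0.01
```

Emit:
{"op": "servo_tool", "data": {"rows": [0,1,-0.4,0,0,1,-0.4,0,0,1,0,0,0,1,0,0,0,1,0,0,0,1,0,0,0,0,0,0,0,0,0,0]}}

```text
time: 29.0
position: [0.415, -0.368, 0.0791]
ee_rot: [-0.0, 0.12, 0.993, -0.002]
force: [0.5, -11.2, -8.2]
opening: 0.0345
grip_force: 32.9
```

Run:
```python
from fit import *
look("w19"); delta(.4139,-.3748,.079,76.37)
```

```text
t 29.0 p [ 0.415  -0.368   0.0791] head_y 76.21 tilt [-0.001 -0.004 -1.   ] F [  0.5 -11.2  -8.2] M [-2.58 -0.03  0.05] op 0.0345 g 32.9
[[444, 154, 0.82, np.float64(9.2), np.float64(-2.4)], [196, 154, 0.9, np.float64(8.8), np.float64(-2.8)], ['top', 325, 319, 0.98], ['face', 326, 252, 0.93]]
delta mm [-0.5 -6.8  0.2] turn -0.16
```

Emit:
{"op": "servo_tool", "data": {"rows": [0,0,0.8,0,0,0.8,0,0,0,0.8,0,0,0,0.8,0,0,0,0.8,0,0,0,0.8,0,0,0,0,0,0,0,0,0,0]}}

```text
time: 29.72
position: [0.4154, -0.3663, 0.0792]
ee_rot: [0.0, 0.121, 0.993, -0.003]
force: [-1.9, -15.1, -4.5]
opening: 0.0345
grip_force: 33.3
```

Run:
```python
from fit import *
look("w20"); delta(.4139,-.3748,.079,76.37)
```

```text
t 29.72 p [ 0.4154 -0.3663  0.0792] head_y 76.11 tilt [-0.    -0.007 -1.   ] F [ -1.9 -15.1  -4.5] M [-3.65  0.54  0.07] op 0.0345 g 33.3
[[444, 153, 0.79, np.float64(13.1), np.float64(-3.0)], [196, 153, 0.89, np.float64(12.6), np.float64(-3.8)], ['top', 325, 319, 0.98], ['face', 326, 252, 0.94]]
delta mm [-0.6 -8.6  0.2] turn -0.26
```

Emit:
{"op": "servo_tool", "data": {"rows": [0,0,0,3.5,0,0,0,-7,0,0,0,7,0,0,0,-7,0,0,0,7,0,0,0,-7,0,0,0,7,0,0,0,-3.5], "hand": 1, "grip_force": 40}}

```text
time: 30.43
position: [0.4158, -0.3653, 0.0797]
ee_rot: [0.0, 0.125, 0.992, -0.003]
force: [-1.0, -10.6, 0.6]
opening: 0.0341
grip_force: 40.3
```

Run:
```python
from fit import *
look("w21"); delta(.4139,-.3748,.079,76.37)
```

```text
t 30.43 p [ 0.4158 -0.3653  0.0797] head_y 75.62 tilt [ 0.    -0.006 -1.   ] F [ -1.  -10.6   0.6] M [-2.66  0.38 -0.34] op 0.0341 g 40.3
[[439, 151, 0.75, np.float64(12.1), np.float64(-3.7)], [192, 155, 0.87, np.float64(11.9), np.float64(-2.7)], ['top', 326, 318, 0.97], ['face', 325, 251, 0.94]]
delta mm [-0.1 -9.7  0.8] turn 0.01
```

Emit:
{"op": "servo_tool", "data": {"rows": [0,0.6,-0.3,3.5,0,0.6,-0.2,-7,0,0.6,-0.2,7,0,0.6,-0.2,-7,0,0.6,-0.2,7,0,0.5,-0.2,-7,0,0,0,7,0,0,0,-3.5]}}

```text
time: 31.15
position: [0.4168, -0.3627, 0.0813]
ee_rot: [0.001, 0.125, 0.992, -0.003]
force: [-1.8, -12.1, 1.0]
opening: 0.0344
grip_force: 40.7
```

Run:
```python
from fit import *
look("w22"); delta(.4139,-.3748,.079,76.37)
```

```text
t 31.15 p [ 0.4168 -0.3627  0.0813] head_y 75.59 tilt [ 0.001 -0.007 -1.   ] F [ -1.8 -12.1   1. ] M [-3.23  0.55 -0.32] op 0.0344 g 40.7
[[432, 150, 0.75, np.float64(12.2), np.float64(-3.5)], [187, 154, 0.75, np.float64(12.0), np.float64(-2.6)], ['top', 326, 317, 0.97], ['face', 322, 251, 0.93]]
delta mm [  0.1 -12.4   2.4] turn -0.01
```

Emit:
{"op": "servo_tool", "data": {"rows": [0,-3,-0.3,3.5,0,-3,-0.3,-7,0,-3,-0.3,7,0,-3,-0.3,-7,0,-3,-0.3,7,0,-3,-0.3,-7,0,-2,-0.3,7,0,-2,-0.3,-3.5]}}

```text
time: 31.87
position: [0.4152, -0.3731, 0.0818]
ee_rot: [-0.0, 0.121, 0.993, 0.004]
force: [5.0, 18.4, 8.5]
opening: 0.0339
grip_force: 39.1
```

Run:
```python
from fit import *
look("w23"); delta(.4139,-.3748,.079,76.37)
```

```text
t 31.87 p [ 0.4152 -0.3731  0.0818] head_y 76.07 tilt [ 0.001  0.008 -1.   ] F [ 5.  18.4  8.5] M [ 4.64 -1.05 -0.43] op 0.0339 g 39.1
[[455, 148, 0.76, np.float64(12.0), np.float64(-4.1)], [210, 151, 0.89, np.float64(11.6), np.float64(-2.4)], ['top', 327, 317, 0.97], ['face', 327, 251, 0.93]]
delta mm [ 0.9 -1.7  3. ] turn 0.47
```

Emit:
{"op": "servo_tool", "data": {"rows": [0,-0.5,-0.4,3.5,0,-0.5,-0.4,-7,0,-0.5,-0.4,7,0,-0.5,-0.2,-7,0,-0.5,-0.2,7,0,0,-0.2,-7,0,0,0,7,0,0,0,-3.5]}}

```text
time: 32.58
position: [0.4167, -0.3709, 0.0861]
ee_rot: [0.0, 0.119, 0.993, 0.007]
force: [0.2, 39.2, 34.9]
opening: 0.0113
grip_force: 48.6
```

Run:
```python
from fit import *
look("w24"); delta(.4139,-.3748,.079,76.37)
```

```text
t 32.58 p [ 0.4167 -0.3709  0.0861] head_y 76.33 tilt [ 0.002  0.013 -1.   ] F [ 0.2 39.2 34.9] M [8.43 0.1  0.12] op 0.0113 g 48.6
[[446, 146, 0.74, np.float64(11.5), np.float64(-3.5)], [206, 147, 0.87, np.float64(11.3), np.float64(-2.9)], ['top', 310, 305, 0.3], ['face', 310, 247, 0.93]]
delta mm [ 1.9 -4.5  7.1] turn 0.76
```

The fingers slipped off the top. I'll back off, open, look and re-grip deeper.

Emit:
{"op": "servo_tool", "data": {"rows": [0,3,-3,0,0,3,-5,0,0,3,-6,0,0,2,-8,0,0,0,-8,0,0,0,0,0,0,0,0,0,0,0,0,0]}}

```text
time: 33.3
position: [0.4142, -0.3713, 0.1141]
ee_rot: [-0.0, 0.119, 0.993, -0.0]
force: [-0.7, 0.6, -0.1]
opening: -0.0001
grip_force: 0.0
```

Emit:
{"op": "servo_tool", "data": {"rows": [0,0,0,0,0,0,0,0,0,0,0,0,0,0,0,0,0,0,0,0,0,0,0,0,0,0,0,0,0,0,0,0], "hand": 0}}

```text
time: 33.97
position: [0.4147, -0.3707, 0.1143]
ee_rot: [-0.0, 0.119, 0.993, 0.0]
force: [0.5, -0.1, -1.1]
opening: 0.0851
grip_force: 0.0
```

Run:
```python
from fit import *
s=st(); delta(.4139,-.3748,.079,76.37)
p=cam("wrist"); np.save("w25.npy",{k:p[k] for k in("Rw","o","f","cx","cy")},allow_pickle=True)
dx=.0050; h=np.radians(76.37); x,y=.4139+dx*np.cos(h),-.3746+dx*np.sin(h)
S=.053
N=plc([[-S,S,.036],[-S,-S,.036],[S,S,.036],[S,-S,.036],[0,0,.084],[-.016,.018,.084],[-.016,-.018,.084],[.016,.018,.084],[.016,-.018,.084]],x,y,-.2384)
cv2.imwrite("pics/w25raw.png",p["frame"][:,:,::-1])
q=pj(p,N,0).round(0).astype(int); print(q.tolist())
for a in q: cv2.circle(p["frame"],tuple(int(v) for v in a),2,(255,0,0),1)
save(p,"w25")
```

```text
t 33.97 p [ 0.4147 -0.3707  0.1143] head_y 76.37 tilt [-0.  0. -1.] F [ 0.5 -0.1 -1.1] M [ 0.01  0.01 -0.02] op 0.0851 g 0.0
delta mm [-0.2 -4.2 35.3] turn -0.0
[[433, 149], [224, 148], [420, 336], [236, 336], [329, 282], [371, 247], [286, 247], [369, 316], [288, 316]]
```

View pics/w25.png

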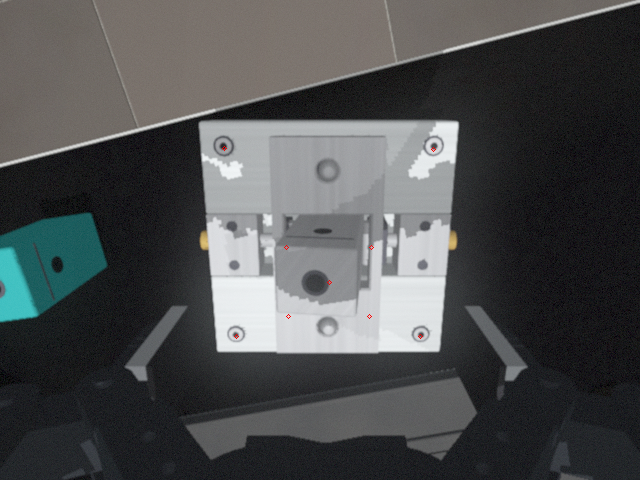

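The picture shows the nest at the predicted spot and the plate flush. The block is leaning about 6° to −y: top hole at (315,283) against (329,282) upright. Next I check how far the earlier +y lean in w22 went.

```bash
cat >> fit.py <<'E'
Tc=None
def camfrom(pos,headdeg,tilt):
    "wrist camera dict from pose (tool z axis, heading of tool y)"
    z=np.array(tilt,float); z/=np.linalg.norm(z); y=np.array([np.cos(np.radians(headdeg)),np.sin(np.radians(headdeg)),0]); y-=z*(y@z); y/=np.linalg.norm(y)
    M=np.c_[np.cross(y,z),y,z]; s=arm.state(); v=np.load("w25.npy",allow_pickle=True).item(); Mr=quat([0,.119,.993,0]).as_matrix()
    R0=quat(s["ee_rot"]).as_matrix() if 0 else None
    T=np.array([[0,-.95964,-.28123,.07134],[1,0,0,-.00064],[0,-.28123,.95964,-.14266]])
    return dict(Rw=M@T[:,:3],o=M@T[:,3]+np.array(pos),f=v["f"],cx=v["cx"],cy=v["cy"])
def lean(c,top,face,ny,hf,rise0=0):
    "fit dy of jaw-line crossing, rise, lean(deg) of block; nest shifted ny m along its y"
    h=np.radians(76.34); x,y=.4139+ny*np.cos(h),-.3746+ny*np.sin(h)
    def pts(p):
        dy,rise,a=p; l=np.array([[0,0,.084+rise-.03],[-.016,0,hf+rise-.03]])
        l=l@R.from_euler("x",-a).as_matrix().T+[0,dy,.03]; return plc(l,x,y,-.2384)
    s=least_squares(lambda p:(pj(c,pts(p),0)-[top,face]).ravel(),[0,0,0],x_scale=[.001,.001,.01]); return (s.x*[1000,1000,57.3]).round(2),s.fun.round(1)
E
python3 - <<'E'
from fit import *
g=lambda n:cv2.cvtColor(cv2.imread(f"pics/{n}.png"),cv2.COLOR_BGR2GRAY)
c5=np.load("w5.npy",allow_pickle=True).item()
best=min((abs(pj(c5,plc([[-.016,0,h]],.4139,-.3746,-.2384),0)[0,1]-228.),h) for h in np.arange(.05,.08,.0005)); print("face hole z",best)
hf=best[1]
P={"w17":([.4148,-.3708,.0788],76.37,[0,0,-1],(329,319),(329,252),.0040),"w22":([.4168,-.3627,.0813],75.59,[.001,-.007,-1],(326,317),(322,251),.0050),
"w23":([.4152,-.3731,.0818],76.07,[.001,.008,-1],(327,317),(327,251),.0050),"w25":([.4147,-.3707,.1143],76.37,[0,0,-1],(315,283),(323,231),.0050)}
for n,(pos,hd,t,a,b,ny) in P.items(): print(n,lean(camfrom(pos,hd,t),a,b,ny,hf))
E
```

```text
face hole z (np.float64(0.02309362908528101), np.float64(0.05950000000000001))
w17 (array([ 0.75, -0.66, -0.32]), array([ 0. , -0.8, -0. ,  1.3]))
w22 (array([3.35, 0.54, 3.56]), array([-0. , -0.7,  0. ,  1.1]))
w23 (array([-2.67,  2.97, -0.78]), array([-0. , -0.4,  0. ,  0.6]))
w25 (array([ 1.39,  2.65, -7.72]), array([ 0. , -0.2, -0. ,  0.4]))
```

Both leans are confirmed: w22 shows +3.6° to +y and w25 −7.7° to −y, with the foot still low. Now a deep, firm grip.

Emit:
{"op": "servo_tool", "data": {"rows": [0,-1,12,0,0,0,14,0,0,0,12,0,0,0,8,0,0,0,4,0,0,0,2,0,0,0,0,0,0,0,0,0]}}

```text
time: 34.68
position: [0.4147, -0.3719, 0.0626]
ee_rot: [0.0, 0.119, 0.993, -0.0]
force: [0.2, -0.2, 0.2]
opening: 0.0856
grip_force: 0.0
```

Emit:
{"op": "servo_tool", "data": {"rows": [0,0,0,0,0,0,0,0,0,0,0,0,0,0,0,0,0,0,0,0,0,0,0,0,0,0,0,0,0,0,0,0], "hand": 1, "grip_force": 90}}

```text
time: 35.35
position: [0.4146, -0.3728, 0.0632]
ee_rot: [0.001, 0.119, 0.993, -0.001]
force: [-1.3, -1.5, 5.7]
opening: 0.0352
grip_force: 87.3
```

Run:
```python
from fit import *
look("w26"); delta(.4139,-.3748,.062,76.37)
```

```text
t 35.35 p [ 0.4146 -0.3728  0.0632] head_y 76.33 tilt [ 0.001 -0.002 -1.   ] F [-1.3 -1.5  5.7] M [-0.6   0.47 -0.03] op 0.0352 g 87.3
[[470, 155, 0.88, np.float64(13.1), np.float64(-3.8)], [199, 155, 0.95, np.float64(12.7), np.float64(-3.8)], ['top', 324, 345, 0.98], ['face', 330, 268, 0.95]]
delta mm [ 0.2 -2.1  1.2] turn -0.04
```

Emit:
{"op": "servo_tool", "data": {"rows": [0,0.4,-0.5,3.5,0,0.4,-0.5,-7,0,0.4,-0.5,7,0,0.4,-0.4,-7,0,0.4,-0.4,7,0,0.4,-0.3,-7,0,0,-0.3,7,0,0,-0.3,-3.5]}}

```text
time: 36.07
position: [0.4135, -0.3698, 0.0641]
ee_rot: [-0.001, 0.124, 0.992, -0.0]
force: [-0.1, -4.7, -9.3]
opening: 0.0352
grip_force: 89.4
```

Run:
```python
from fit import *
look("w27"); delta(.4139,-.3748,.062,76.37)
```

```text
t 36.07 p [ 0.4135 -0.3698  0.0641] head_y 75.76 tilt [-0.003  0.    -1.   ] F [-0.1 -4.7 -9.3] M [-1.29  0.02 -0.55] op 0.0352 g 89.4
[[466, 158, 0.88, np.float64(18.3), np.float64(-4.1)], [198, 161, 0.94, np.float64(18.3), np.float64(-3.8)], ['top', 323, 344, 0.98], ['face', 330, 268, 0.96]]
delta mm [-1.5 -4.7  2.1] turn 0.16
```

Emit:
{"op": "servo_tool", "data": {"rows": [0,0,-0.5,3.5,0,0,-0.5,-7,0,0,-0.5,7,0,0,-0.5,-7,0,0,-0.5,7,0,0,-0.4,-7,0,0,-0.4,7,0,0,-0.2,-3.5]}}

```text
time: 36.78
position: [0.4132, -0.3675, 0.0662]
ee_rot: [-0.002, 0.124, 0.992, 0.002]
force: [0.4, -0.2, -17.8]
opening: 0.0343
grip_force: 91.0
```

Run:
```python
from fit import *
look("w28"); delta(.4139,-.3748,.062,76.37)
```

```text
t 36.78 p [ 0.4132 -0.3675  0.0662] head_y 75.8 tilt [-0.005  0.004 -1.   ] F [  0.4  -0.2 -17.8] M [-0.33 -0.2  -0.8 ] op 0.0343 g 91.0
[[471, 160, 0.82, np.float64(30.6), np.float64(-3.8)], [205, 157, 0.96, np.float64(28.9), np.float64(-9.4)], ['top', 323, 344, 0.98], ['face', 331, 268, 0.95]]
delta mm [-2.5 -6.9  4.2] turn 0.21
```

Emit:
{"op": "servo_tool", "data": {"rows": [0,0,0,4,0,0,0,-7.1,0,0,-0.2,7.1,0,0,-0.2,-7.1,0,0,-0.3,7.1,0,0,-0.3,-7.1,0,0,-0.3,7.1,0,0,-0.3,-4]}}

```text
time: 37.5
position: [0.4136, -0.3676, 0.0681]
ee_rot: [-0.002, 0.124, 0.992, 0.002]
force: [0.4, -0.6, -17.6]
opening: 0.0343
grip_force: 90.9
```

Run:
```python
from fit import *
look("w29"); delta(.4139,-.3748,.062,76.37)
```

```text
t 37.5 p [ 0.4136 -0.3676  0.0681] head_y 75.74 tilt [-0.004  0.004 -1.   ] F [  0.4  -0.6 -17.6] M [-0.21 -0.24 -0.61] op 0.0343 g 90.9
[[471, 160, 0.81, np.float64(32.0), np.float64(-2.3)], [208, 155, 0.95, np.float64(30.7), np.float64(-10.1)], ['top', 323, 344, 0.98], ['face', 331, 268, 0.95]]
delta mm [-2.2 -6.9  6.2] turn 0.27
```

Emit:
{"op": "servo_tool", "data": {"rows": [0,0,-0.2,4,0,0,-0.3,-7.1,0,0,-0.3,7.1,0,0,-0.3,-7.1,0,0,-0.3,7.1,0,0,-0.3,-7.1,0,0,-0.3,7.1,0,0,-0.2,-4]}}

```text
time: 38.22
position: [0.4136, -0.3676, 0.0704]
ee_rot: [-0.002, 0.124, 0.992, 0.002]
force: [-0.1, -0.9, -19.2]
opening: 0.0344
grip_force: 90.9
```

Run:
```python
from fit import *
look("w30"); delta(.4139,-.3748,.062,76.37)
```

```text
t 38.22 p [ 0.4136 -0.3676  0.0704] head_y 75.74 tilt [-0.004  0.004 -1.   ] F [ -0.1  -0.9 -19.2] M [-0.11 -0.17 -0.55] op 0.0344 g 90.9
[[470, 159, 0.79, np.float64(32.4), np.float64(-2.5)], [211, 154, 0.98, np.float64(31.9), np.float64(-10.3)], ['top', 323, 344, 0.98], ['face', 331, 268, 0.95]]
delta mm [-2.1 -6.9  8.5] turn 0.28
```

Emit:
{"op": "servo_tool", "data": {"rows": [0,0,-0.1,4,0,0,-0.3,-7.1,0,0,-0.3,7.1,0,0,-0.3,-7.1,0,0,-0.3,7.1,0,0,-0.3,-7.1,0,0,-0.3,7.1,0,0,-0.2,-4]}}

```text
time: 38.93
position: [0.4141, -0.368, 0.0733]
ee_rot: [-0.001, 0.124, 0.992, 0.001]
force: [1.0, 0.6, -11.8]
opening: 0.0347
grip_force: 93.2
```

Emit:
{"op": "servo_tool", "data": {"rows": [0,0,-0.1,4,0,0,-0.3,-7.1,0,0,-0.3,7.1,0,0,-0.3,-7.1,0,0,-0.3,7.1,0,0,-0.3,-7.1,0,0,-0.3,7.1,0,0,-0.2,-4]}}

```text
time: 39.6
position: [0.4163, -0.3685, 0.079]
ee_rot: [0.001, 0.124, 0.992, 0.001]
force: [-1.8, 5.9, 7.7]
opening: 0.0344
grip_force: 95.9
```

Run:
```python
from fit import *
look("w31"); delta(.4139,-.3748,.062,76.37)
```

```text
t 39.6 p [ 0.4163 -0.3685  0.079 ] head_y 75.81 tilt [ 0.002  0.001 -1.   ] F [-1.8  5.9  7.7] M [ 1.63  0.3  -0.31] op 0.0344 g 95.9
[[463, 148, 0.77, np.float64(29.1), np.float64(-4.1)], [213, 147, 0.94, np.float64(27.6), np.float64(-7.4)], ['top', 323, 345, 0.98], ['face', 331, 268, 0.93]]
delta mm [ 1.2 -6.8 17.1] turn 0.34
```

Emit:
{"op": "servo_tool", "data": {"rows": [0,0,-1,0,0,0,-1,0,0,0,-1,0,0,0,-1.5,0,0,0,-1.5,0,0,0,-2,0,0,0,-2,0,0,0,0,0]}}

```text
time: 40.32
position: [0.4151, -0.3703, 0.0876]
ee_rot: [0.0, 0.119, 0.993, -0.001]
force: [0.1, 0.4, -6.3]
opening: 0.0345
grip_force: 92.5
```

Run:
```python
from fit import *
look("w32"); delta(.4139,-.3748,.062,76.37)
```

```text
t 40.32 p [ 0.4151 -0.3703  0.0876] head_y 76.32 tilt [ 0.001 -0.001 -1.   ] F [ 0.1  0.4 -6.3] M [-0.07 -0.01 -0.02] op 0.0345 g 92.5
[[463, 150, 0.68, np.float64(28.0), np.float64(-3.1)], [225, 146, 0.82, np.float64(27.3), np.float64(-7.1)], ['top', 323, 344, 0.98], ['face', 330, 268, 0.95]]
delta mm [ 0.  -4.8 25.4] turn -0.04
```

Emit:
{"op": "servo_tool", "data": {"rows": [0,0.3,-3,0,0,0.3,-3,0,0,0.3,-4,0,0,0.3,-4,0,0,0.3,-4,0,0,0,-3,0,0,0,-2,0,0,0,0,0]}}

```text
time: 41.03
position: [0.4156, -0.3681, 0.1106]
ee_rot: [0.0, 0.119, 0.993, -0.0]
force: [-0.3, 0.1, -5.2]
opening: 0.0349
grip_force: 92.5
```

Run:
```python
from fit import *
p=look("w33"); delta(.4139,-.3748,.062,76.37)
M=p["Rw"]; s=arm.state()
# block in hand: fit y offset, top height above TCP, lean, from holes
g=cv2.cvtColor(p["frame"],cv2.COLOR_RGB2GRAY)
Mt=quat(s["ee_rot"]).as_matrix(); P=np.array(s["position"])
def f(q):
    y,h,a,x=q; c=np.cos(a); sn=np.sin(a)
    # tool frame, z down; lean a>0: foot towards +tool y
    L=lambda xx,d: np.array([xx+x, y+d*sn, -h+d*c])
    return (pj(p,np.array([L(0,0),L(.016,.0245)])@Mt.T+P,0)-[[323,344],[330.5,268]]).ravel()
r=least_squares(f,[0,.025,0,0],x_scale=[.001,.001,.01,.001]); y,h,a,x=r.x
foot=Mt@np.array([x,y+.07*np.sin(a),-h+.07*np.cos(a)])+P
print("lean deg",np.degrees(a).round(2),"top above TCP mm",h*1000,"xy mm",x*1000,y*1000,"foot",foot.round(4),r.fun.round(2))
for u,v in((0,0),): pass
hd=np.radians(76.34)
for l in ("plate","nest","window","pin_near","block"):
    for d in arm.find_in(p,l)[:1]: print(l,d["conf"],d["location"][0]*640,d["location"][1]*480)
```

```text
t 41.03 p [ 0.4156 -0.3681  0.1106] head_y 76.36 tilt [ 0.001 -0.001 -1.   ] F [-0.3  0.1 -5.2] M [-0.04 -0.02  0.02] op 0.0349 g 92.5
[[448, 185, 0.51, np.float64(28.7), np.float64(36.5)], [194, 128, 0.32, np.float64(-12.5), np.float64(-20.3)], ['top', 323, 344, 0.98], ['face', 330, 268, 0.95]]
delta mm [ 0.  -6.9 48.3] turn -0.01
lean deg 5.94 top above TCP mm 24.246943096209883 xy mm 1.672760739144025 -1.127078056586631 foot [ 0.4154 -0.3617  0.0649] [0. 0. 0. 0.]
plate 0.87 335.67999999999995 183.696
nest 0.97 342.528 212.688
window 0.92 336.32 181.2
pin_near 0.18 341.63200000000006 213.98399999999998
block 0.91 327.808 311.37600000000003
```

Run:
```python
from fit import *
from scipy.optimize import minimize
s=arm.state(); p=cam("wrist"); Mt=quat(s["ee_rot"]).as_matrix(); P=np.array(s["position"])
o=arm.outline_of(p,"block"); o=[q for q in o if abs(q["location"][0]*640-328)<40][0]; m=o["mask"].astype(np.uint8)
print(o["conf"],m.sum()); cols=[(r,np.flatnonzero(m[r]).min(),np.flatnonzero(m[r]).max()) for r in range(0,480,10) if m[r].any()]; print([tuple(map(int,c)) for c in cols])
C=np.array([[i*.016,j*.018,k] for i in(-1,1) for j in(-1,1) for k in(0,.07)])
rows=[r for r,a,b in cols if r<330]
def sil(q):
    x,y,h,a,b=q; l=C@R.from_euler("xy",[-a,b]).as_matrix().T+[x,y,-h]
    im=np.zeros((480,640),np.uint8); cv2.fillConvexPoly(im,cv2.convexHull((pj(p,l@Mt.T+P,0)*16).astype(np.int32)),1,shift=4); return im
def cost(q,top=320):
    q=np.array(q)*[1e-3,1e-3,1e-3,1/57.3,1/57.3]; im=sil(q); return float((im[:top]!=m[:top]).sum())
best=None
for a0 in(0,6):
    r=minimize(cost,[1.5,-1,24,a0,0],method="Nelder-Mead",options=dict(initial_simplex=np.array([1.5,-1,24,a0,0])+np.vstack([np.zeros(5),np.diag([3,2,4,4,4])]),maxiter=600)); print(r.x.round(2),r.fun)
# nest/plate location: screw near-camera pixels
g=cv2.cvtColor(p["frame"],cv2.COLOR_RGB2GRAY)
pl=arm.outline_of(p,"plate"); 
for q in pl[:1]: mm=q["mask"]; ys,xs=np.nonzero(mm); print("plate",q["conf"],xs.min(),xs.max(),ys.min(),ys.max())
n=arm.outline_of(p,"nest")[0]["mask"]; ys,xs=np.nonzero(n); print("nest",xs.min(),xs.max(),ys.min(),ys.max())
for r in(120,130,140,150,160): 
    e=np.flatnonzero(mm[r]) if mm[r].any() else [0,0]; e2=np.flatnonzero(n[r]) if n[r].any() else [0,0]; print(r,e[0],e[-1],e2[0],e2[-1])
c=(pj(p,plc([[-.058,.028,.048],[-.058,-.028,.048],[-.065,.065,.036],[-.065,-.065,.036]],.4139+.0125*np.cos(np.radians(76.3)),-.3746+.0125*np.sin(np.radians(76.3)),-.2384),0)).round(0); print(c.tolist())
```

```text
0.68 15590
[(240, 297, 377), (250, 292, 378), (260, 287, 379), (270, 282, 379), (280, 276, 379), (290, 271, 380), (300, 267, 381), (310, 271, 381), (320, 271, 381), (330, 272, 380), (340, 272, 380), (350, 272, 379), (360, 273, 379), (370, 273, 379), (380, 273, 378)]
[-1.09 -0.85 19.11  5.34  0.54] 118.0
[-2.45 -0.85 18.63  5.38  1.78] 108.0
plate 0.78 277 396 134 289
nest 204 469 117 346
120 0 0 206 424
130 0 0 206 468
140 277 396 206 467
150 277 395 207 466
160 277 395 207 465
[[398.0, 141.0], [278.0, 141.0], [471.0, 125.0], [205.0, 125.0]]
```

Run:
```python
from h import *
st(); print(arm.job_done())
```

```text
t 41.53 p [ 0.4153 -0.3679  0.1099] head_y 76.36 tilt [-0.  0. -1.] F [-1.9  0.5 -5.6] M [-0.01 -0.03 -0.06] op 0.0347 g 92.5
the job is handed in; nothing more can be done
None
```

I handed the job in at 41.5 s and got no verdict back: the plate is flush on the nest, the block leaned +3.6° then −7.7° before coming free (freed by twisting it ±3.5–4° while easing up, not by rocking alone), it is now held about 12–17 mm above the window leaning about 5.5° (7° allowed), and the nest slid about 12.5 mm (30 mm allowed).

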